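# Sort the bag clips by whether their jaws are latched

### The arm

A 6-joint arm with a two-finger parallel gripper is mounted at the origin on the work surface. World frame = base frame: x ahead of the robot, y to its left, z up, the work surface at z = 0. Lengths are in m, angles in rad, forces in N, time in s.
With the tool pointing down it reaches from about 0.35 to 0.875 m from the base axis. Payload 4.2 kg.
Tool frame: the origin (TCP) lies at the very end of the fingers, on their centre line; the grasp point (between the pads) lies 19 mm behind it; y points along the fingers, x is the direction in which the jaws open and shut, and the axes are right-handed (so a half turn about y gives the same grasp; the last joint's range is limited). The gripper opens to 87 mm and grips with 3 to 60 N. Pads are 19 mm wide; open, the fingers measure 117 mm over their backs; the gripper's body (75 mm by 190 mm) begins 51 mm behind the grasp point.
Start: joints at [0.259, 0.385, 0.008, 0, -1.194, -0.259], TCP at [0.625, 0, 0.223] pointing down, gripper open.
Joint ranges: [-3.14, 3.14], [-1.21, 2.06], [-1.07, 1.41], [-3.16, 2.05], [-2.99, -0.16], [-3.1, 3.1]. Speed limits (rad/s): [2.79, 2.79, 3.14, 3.14, 3.14, 3.14].

### API

Orientations are given as a rotation vector (axis times angle).
In Python, from workcell import status, get_image, workorder gives the robot as it stands. The module is installed in compiled form; this text tells all that it offers.
- The arm moves only by the tool drive_tool, never from a script. Its argument "increments" is a list of rows, each a list of 5 numbers: the shift along the tool's x, y, z in m, then the turn about the tool's y in degrees, then the closure, from 0 (fully open) to 1 (shut). In form: [[dx, dy, dz, spin, claw], ...]. A call has 1 to 5 rows; each row shifts and turns the pose as measured when the row begins, along the tool's axes as they then stand; what a row does not reach is not made up. A row lasts 1/10 s, in which the tool goes at most 50 mm and 8.59 degrees, less where a joint would pass 70% of its speed; a pose out of reach is approached as far as the arm can. A call with a gripper value outside its range is refused whole. The fingers move at their own pace and stop on an object; "grip_force" is the grip in N (left out, the last holds). Time passes only in rows, so rows that do not move let the fingers close. It gives the time, the measured TCP pose, the force and the opening at its end, in the units of the state.
- status.read_state(): the state, without advancing time (a new reading comes with each control period).
- get_image(name): name is "scene" or "side" or "wrist"; returns a dict with "pixels" (400x640x3 uint8, blue, green, red), "depth" (400x640 float32, m along the optical axis (not along the pixel's ray), 0 where there is no reading), "mtx" (3x3 intrinsics, pixels), "pose" (4x4, takes a point from camera to world coordinates); the wrist camera has in their place "T_tool_cam" (4x4, takes a point from camera to tool coordinates, whose origin is the TCP and whose axes are the tool frame's). Camera axes: x right, y down, z forward; pixel columns grow to the right and rows downward; lengths in m; the calibration is good to about 2 mm. A picture is of the moment at which its call begins: read the wrist's pose just before it.
- workorder.sign_off(): hands the job in, once; it reports no verdict.
The state is a dict: "t": time; "q": joint angles; "qvel": joint speeds; "tau": joint torques, N m; "tcp_pos": TCP position; "ee_rot": TCP orientation; "contact_force": force on the tool from outside, world axes, zero at the start; "wrist_torque": the same for the moment, N m; "opening": opening from 0.0 (shut) to 1.0 (fully open).
Only numpy, scipy, OpenCV 4.12 (cv2) and the standard library are available. Lean on these libraries where they do the work, as an engineer would, in place of code of your own. Each camera call takes 0.05 s, during which the arm holds its last target.

### The job

Sort the four bag clips on the packing table: slide the ones whose jaws are latched shut onto the mat marked with plain bars and the ones whose jaws stand open onto the mat marked with V shapes, so that each lies wholly on its mat. Slide them flat over the table, never lifting them off it, and leave the jaws as they are: shut ones shut, open ones open. Do not shift or tip the weight, jar, stamp, steel disc and tape roll that stand among them.

Things in the scene. Friction and masses are not known exactly. Their poses are not given: they have to be found in the camera images.
- clip_a_hinge (a point): White plastic bag clip, 117 mm long, 95 g, flat on the table: two bar jaws 11 mm wide, 16 mm high, joined by a hinge barrel 24 mm across, 18 mm high. Point: on the upright hinge axis, 9 mm above the underside. x: along the fixed jaw to its tip; z up. Fixed jaw: x 8 to 105 mm, y -12 (outer flank) to -1 mm. Centre of mass: some 50 mm from the hinge along the jaws.
- clip_a_tip (a point): Tip of the fixed jaw: on its centre line, x = 102, y = -6.5 mm from the hinge point (same axes), 3 mm short of the end. Fingers hold on the jaws by friction: a steady push up to 25 degrees off square to a flank does not slip.
- clip_a_jawtip (a point): Tip of the moving jaw, which carries a small steel catch: x = 102, y = +6.5 mm from the hinge in the moving jaw's own axes (x along it). In these the jaw spans x 10 to 105 mm, y 1 to 12 mm (outer flank); shut, they are the fixed jaw's axes.
- clip_a_jaw (a joint): Angle of the moving jaw, rad: under 0.03 when latched shut (jaws side by side, one 24 mm wide bar); 0.34 to 0.5 when open (a V). It opens to the +y side. The stiff ratchet hinge takes about 0.4 N m to turn, so gentle sliding does not change it.
- clip_b_hinge (a point): White plastic bag clip, 117 mm long, 95 g, flat on the table: two bar jaws 11 mm wide, 16 mm high, joined by a hinge barrel 24 mm across, 18 mm high. Point: on the upright hinge axis, 9 mm above the underside. x: along the fixed jaw to its tip; z up. Fixed jaw: x 8 to 105 mm, y -12 (outer flank) to -1 mm. Centre of mass: some 50 mm from the hinge along the jaws.
- clip_b_tip (a point): Tip of the fixed jaw: on its centre line, x = 102, y = -6.5 mm from the hinge point (same axes), 3 mm short of the end. Fingers hold on the jaws by friction: a steady push up to 25 degrees off square to a flank does not slip.
- clip_b_jawtip (a point): Tip of the moving jaw, which carries a small steel catch: x = 102, y = +6.5 mm from the hinge in the moving jaw's own axes (x along it). In these the jaw spans x 10 to 105 mm, y 1 to 12 mm (outer flank); shut, they are the fixed jaw's axes.
- clip_b_jaw (a joint): Angle of the moving jaw, rad: under 0.03 when latched shut (jaws side by side, one 24 mm wide bar); 0.34 to 0.5 when open (a V). It opens to the +y side. The stiff ratchet hinge takes about 0.4 N m to turn, so gentle sliding does not change it.
- clip_c_hinge (a point): White plastic bag clip, 117 mm long, 95 g, flat on the table: two bar jaws 11 mm wide, 16 mm high, joined by a hinge barrel 24 mm across, 18 mm high. Point: on the upright hinge axis, 9 mm above the underside. x: along the fixed jaw to its tip; z up. Fixed jaw: x 8 to 105 mm, y -12 (outer flank) to -1 mm. Centre of mass: some 50 mm from the hinge along the jaws.
- clip_c_tip (a point): Tip of the fixed jaw: on its centre line, x = 102, y = -6.5 mm from the hinge point (same axes), 3 mm short of the end. Fingers hold on the jaws by friction: a steady push up to 25 degrees off square to a flank does not slip.
- clip_c_jawtip (a point): Tip of the moving jaw, which carries a small steel catch: x = 102, y = +6.5 mm from the hinge in the moving jaw's own axes (x along it). In these the jaw spans x 10 to 105 mm, y 1 to 12 mm (outer flank); shut, they are the fixed jaw's axes.
- clip_c_jaw (a joint): Angle of the moving jaw, rad: under 0.03 when latched shut (jaws side by side, one 24 mm wide bar); 0.34 to 0.5 when open (a V). It opens to the +y side. The stiff ratchet hinge takes about 0.4 N m to turn, so gentle sliding does not change it.
- clip_d_hinge (a point): White plastic bag clip, 117 mm long, 95 g, flat on the table: two bar jaws 11 mm wide, 16 mm high, joined by a hinge barrel 24 mm across, 18 mm high. Point: on the upright hinge axis, 9 mm above the underside. x: along the fixed jaw to its tip; z up. Fixed jaw: x 8 to 105 mm, y -12 (outer flank) to -1 mm. Centre of mass: some 50 mm from the hinge along the jaws.
- clip_d_tip (a point): Tip of the fixed jaw: on its centre line, x = 102, y = -6.5 mm from the hinge point (same axes), 3 mm short of the end. Fingers hold on the jaws by friction: a steady push up to 25 degrees off square to a flank does not slip.
- clip_d_jawtip (a point): Tip of the moving jaw, which carries a small steel catch: x = 102, y = +6.5 mm from the hinge in the moving jaw's own axes (x along it). In these the jaw spans x 10 to 105 mm, y 1 to 12 mm (outer flank); shut, they are the fixed jaw's axes.
- clip_d_jaw (a joint): Angle of the moving jaw, rad: under 0.03 when latched shut (jaws side by side, one 24 mm wide bar); 0.34 to 0.5 when open (a V). It opens to the +y side. The stiff ratchet hinge takes about 0.4 N m to turn, so gentle sliding does not change it.
- mat_bar: Flat dark rubber mat, flush with the table (under 2 mm, nothing to bump against), 130 mm (x) by 680 mm (y), origin at its centre. One mat is near the robot, the other far, and which is which changes. Marked with three grey plain bars (for clips latched shut).
- mat_vee: Flat dark rubber mat, flush with the table (under 2 mm, nothing to bump against), 130 mm (x) by 680 mm (y), origin at its centre. One mat is near the robot, the other far, and which is which changes. Marked with three grey V shapes (for open clips).
- weight: Brass balance weight, 34 mm across, 48 mm high, loose; a bystander that must stay where it stands. Origin at the centre of its underside.
- jar: Small amber glass jar with steel lid, 40 mm across, 52 mm high, loose; a bystander that must stay where it stands. Origin at the centre of its underside.
- stamp: Wooden hand stamp, 38 mm across, 53 mm high, loose; a bystander that must stay where it stands. Origin at the centre of its underside.
- puck: Plain steel disc, 48 mm across, 20 mm high, loose; a bystander that must stay where it stands. Origin at the centre of its underside.
- tape: Brown tape roll lying flat, 52 mm across, 22 mm high, loose; a bystander that must stay where it stands. Origin at the centre of its underside.
There are look-alikes about, which are no part of the job. Leave any pink look-alike of the part that bears clip_a_hinge alone.

How it is judged:
At the end, for the whole second after the job is handed in: Every clip lies flat with its hinge axis and both jaw tips over its own mat's 130 x 680 mm outline (shut clips on the bar mat, open clips on the V mat); shut jaws still under 0.12 rad, open jaws still over 0.25 rad (x of clip_a_hinge in the frame of mat_bar between -0.065 and 0.065 m and y of clip_a_hinge in the frame of mat_bar between -0.34 and 0.34 m and x of clip_a_tip in the frame of mat_bar between -0.065 and 0.065 m and y of clip_a_tip in the frame of mat_bar between -0.34 and 0.34 m and x of clip_a_jawtip in the frame of mat_bar between -0.065 and 0.065 m and y of clip_a_jawtip in the frame of mat_bar between -0.34 and 0.34 m and height (world z) of each of clip_a_hinge, clip_b_hinge, clip_c_hinge, clip_d_hinge below 0.014 m and value of joint each of clip_a_jaw, clip_c_jaw below 0.12 rad and x of clip_b_hinge in the frame of mat_vee between -0.065 and 0.065 m and y of clip_b_hinge in the frame of mat_vee between -0.34 and 0.34 m and x of clip_b_tip in the frame of mat_vee between -0.065 and 0.065 m and y of clip_b_tip in the frame of mat_vee between -0.34 and 0.34 m and x of clip_b_jawtip in the frame of mat_vee between -0.065 and 0.065 m and y of clip_b_jawtip in the frame of mat_vee between -0.34 and 0.34 m and value of joint each of clip_b_jaw, clip_d_jaw above 0.25 rad and x of clip_c_hinge in the frame of mat_bar between -0.065 and 0.065 m and y of clip_c_hinge in the frame of mat_bar between -0.34 and 0.34 m and x of clip_c_tip in the frame of mat_bar between -0.065 and 0.065 m and y of clip_c_tip in the frame of mat_bar between -0.34 and 0.34 m and x of clip_c_jawtip in the frame of mat_bar between -0.065 and 0.065 m and y of clip_c_jawtip in the frame of mat_bar between -0.34 and 0.34 m and x of clip_d_hinge in the frame of mat_vee between -0.065 and 0.065 m and y of clip_d_hinge in the frame of mat_vee between -0.34 and 0.34 m and x of clip_d_tip in the frame of mat_vee between -0.065 and 0.065 m and y of clip_d_tip in the frame of mat_vee between -0.34 and 0.34 m and x of clip_d_jawtip in the frame of mat_vee between -0.065 and 0.065 m and y of clip_d_jawtip in the frame of mat_vee between -0.34 and 0.34 m); the robot touches nothing.
It fails at once if a clip is lifted off the table (any of its three points more than about 20 mm up) (height (world z) of any of clip_a_hinge, clip_a_tip, clip_a_jawtip, clip_b_hinge, clip_b_tip, clip_b_jawtip, clip_c_hinge, clip_c_tip, clip_c_jawtip, clip_d_hinge, clip_d_tip, clip_d_jawtip above 0.03 m).
It fails at once if a bystander is shifted by more than 20 mm or tipped (distance of any of weight, jar, stamp, puck, tape from where it was at the start of the episode above 0.02 m or angle between any of weight, jar, stamp, puck, tape's own z axis and vertical above 0.4 rad).
It also fails if it takes over 64 s, if anything falls off the work surface, if the arm or the gripper's body presses on something with over 40 N, if the wrist force passes 120 N, or if a joint passes its speed limit or range.

## Working session

There is one attempt and no reset: what is moved stays moved. The work goes in short steps, Python scripts to look and compute and a tool call to move; the robot and the scene stay as the last step left them, time stands still between calls to the robot, and variables do not carry over. Pictures are saved under pics/ and viewed, and the job is handed in when it is done.

Besides the shell and the picture viewer there is one more tool, called after "Request:" as a command line: name --pt "numbers of a row" for each row, then --argument value for the rest. drive_tool: Moves the arm, as the interface text tells. Its arguments: {"type":"object","properties":{"increments":{"type":"array"},"grip_force":{"type":"number"}},"required":["increments"]}

```bash
mkdir -p pics; cat > h.py <<'E'
import numpy as np, cv2
from workcell import status,get_image
def snap(n,fn=None):
    im=get_image(n)
    if fn: cv2.imwrite('pics/'+fn,im['pixels'])
    return im
def back(im,u,v,z=None,pose=None):
    P=im['pose'] if pose is None else pose
    K=im['mtx']; r=np.linalg.inv(K)@np.array([u,v,1.0])
    if z is None:
        d=im['depth'][int(round(v)),int(round(u))]; return (P@np.r_[r*d,1])[:3]
    rw=P[:3,:3]@r; o=P[:3,3]; return o+rw*(z-o[2])/rw[2]
E
python3 - <<'E'
from h import *
s=status.read_state(); print({k:np.round(v,3).tolist() for k,v in s.items()})
for n in ['scene','side','wrist']:
    im=snap(n,n+'0.png'); print(n,im['mtx'].tolist(), np.round(im.get('pose',im.get('T_tool_cam')),3).tolist())
E
```

```text
{'t': 0.0, 'q': [0.259, 0.386, 0.007, -0.0, -1.194, -0.259], 'qvel': [0.001, 0.001, 0.001, 0.001, 0.002, -0.001], 'tau': [0.001, -39.066, 18.74, 4.22, 0.011, -0.0], 'tcp_pos': [0.624, -0.0, 0.221], 'ee_rot': [0.002, -2.22, 2.22], 'contact_force': [0.156, 0.079, -0.127], 'wrist_torque': [0.012, -0.011, 0.002], 'opening': 0.999}
scene [[411.5771908520505, 0.0, 321.2640597969703], [0.0, 411.5771908520505, 198.58530985590082], [0.0, 0.0, 1.0]] [[-0.623, 0.447, -0.642, 1.031], [0.782, 0.339, -0.524, 0.487], [-0.017, -0.828, -0.56, 0.524], [0.0, 0.0, 0.0, 1.0]]
side [[433.3054419702432, 0.0, 317.7495233886351], [0.0, 433.3054419702432, 202.28568694892917], [0.0, 0.0, 1.0]] [[0.788, -0.419, 0.451, 0.006], [-0.616, -0.527, 0.586, -0.593], [-0.008, -0.739, -0.673, 0.747], [0.0, 0.0, 0.0, 1.0]]
wrist [[313.4221303810322, 0.0, 320.39871165128864], [0.0, 313.4221303810322, 199.4892768600844], [0.0, 0.0, 1.0]] [[1.0, 0.0, 0.001, 0.001], [-0.001, -0.27, 0.963, -0.164], [0.0, -0.963, -0.27, 0.075], [0.0, 0.0, 0.0, 1.0]]
```

View pics/scene0.png

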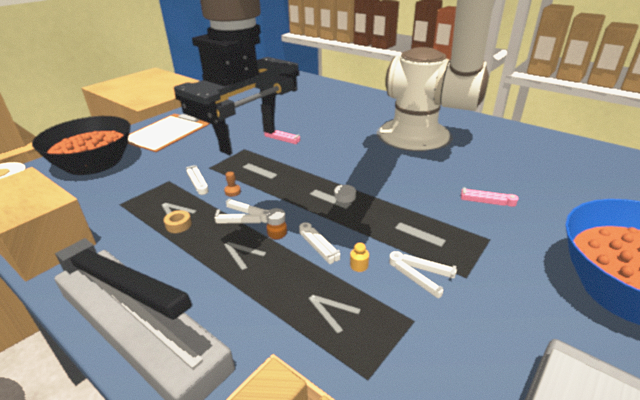

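View pics/side0.png

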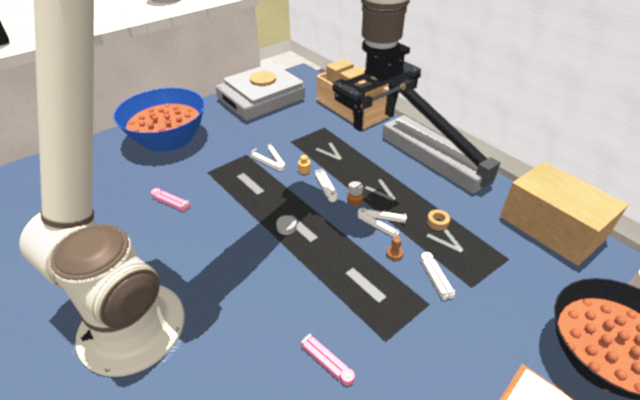

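View pics/wrist0.png

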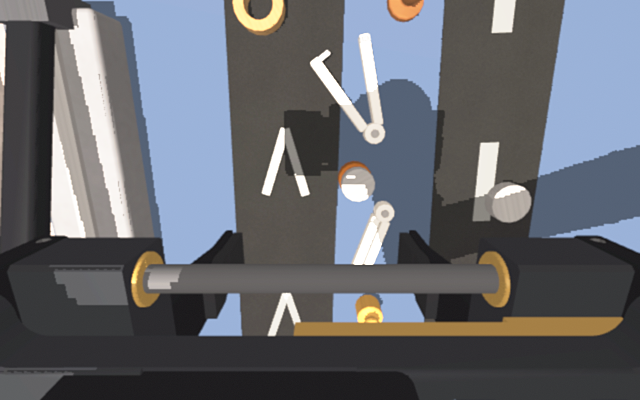

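```bash
cat >> h.py <<'E'
X0,Y0,S=0.30,0.40,800. # px: col = (Y0-y)*S ; row=(0.9-x)*S
def ortho(im,z,w=640,h=480):
    P=np.linalg.inv(im['pose']); K=im['mtx']
    # world (x,y,z)-> pix ; [col,row,1] -> world
    M=np.array([[0,-1/S,0.9],[-1/S,0,Y0],[0,0,z],[0,0,1]])
    H=K@P[:3]@M
    return cv2.warpPerspective(im['pixels'],np.linalg.inv(H),(w,h))
def w2p(x,y): return (Y0-y)*S,(0.9-x)*S
def p2w(c,r): return 0.9-np.asarray(r)/S, Y0-np.asarray(c)/S
E
python3 - <<'E'
from h import *
for n in ['scene','side']:
    im=snap(n)
    for z in (0.016,): 
        o=ortho(im,z)
        for x in np.arange(.3,.91,.1):
            c,r=w2p(x,0); cv2.putText(o,'%.1f'%x,(0,int(r)),0,.4,(0,255,255)); cv2.line(o,(0,int(r)),(640,int(r)),(0,255,255) ,1)
        for y in np.arange(-.4,.41,.1):
            c,r=w2p(.5,y); cv2.line(o,(int(c),0),(int(c),480),(0,255,255),1); cv2.putText(o,'%.1f'%y,(int(c),475),0,.4,(0,255,255))
        cv2.imwrite('pics/o_%s.png'%n,o)
E
```

```text
(no output)
```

View pics/o_scene.png

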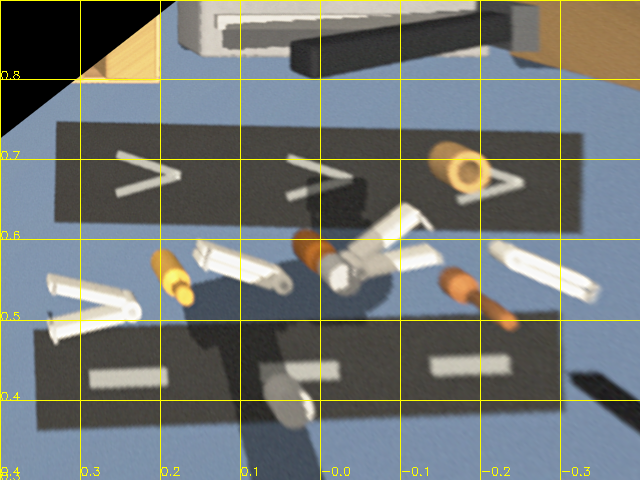

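View pics/o_side.png

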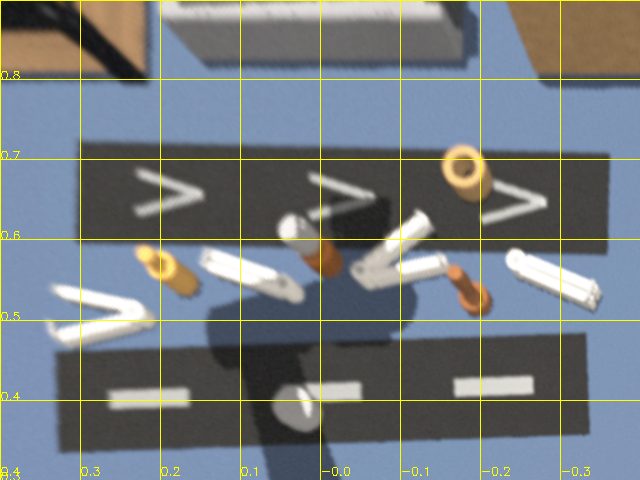

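```bash
cat >> h.py <<'E'
def cloud(im,pose=None):
    P=im['pose'] if pose is None else pose
    d=im['depth']; K=im['mtx']; v,u=np.mgrid[:d.shape[0],:d.shape[1]]
    c=np.stack([(u-K[0,2])*d/K[0,0],(v-K[1,2])*d/K[1,1],d],-1)
    w=c@P[:3,:3].T+P[:3,3]; w[d<=0]=np.nan
    return w
def grid(pts,zz,col,w=640,h=480):
    o=np.full((h,w,3),60,np.uint8)
    i=np.argsort(zz); c=np.round((Y0-pts[i,1])*S).astype(int); r=np.round((0.9-pts[i,0])*S).astype(int)
    k=(c>=0)&(c<w)&(r>=0)&(r<h); o[r[k],c[k]]=col[i][k]; return o
E
cat > m1.py <<'E'
from h import *
import sys
tag=sys.argv[1]
outs=[]
for n in ['scene','side']:
    im=snap(n); w=cloud(im); px=im['pixels']
    hsv=cv2.cvtColor(px,cv2.COLOR_BGR2HSV)
    m=(w[...,2]>0.009)&(w[...,2]<0.026)&(hsv[...,1]<60)&(px.min(-1)>110)&(w[...,0]>.33)&(w[...,0]<.78)&(abs(w[...,1])<.42)
    print(n,'tabz',np.nanmedian(w[...,2][(abs(w[...,0]-.55)<.2)&(abs(w[...,1])<.3)]))
    nn,l,st,ce=cv2.connectedComponentsWithStats(m.astype(np.uint8))
    for i in range(1,nn):
        if st[i,4]<60: continue
        p=w[l==i]; 
        print(i,'px',ce[i].round(),st[i,4],'xy mean',p[:,:2].mean(0).round(3),'z pct',np.percentile(p[:,2],[10,50,90,99]).round(4), 'minrect',[np.round(a,3) for a in cv2.minAreaRect(p[p[:,2]>.0125][:,:2].astype(np.float32))])
    g=grid(w[m],w[m][:,2],px[m]); outs.append(g)
    o=ortho(im,0); cv2.imwrite('pics/%s_o0_%s.png'%(tag,n),o)
cv2.imwrite('pics/%s_grid.png'%tag,np.vstack(outs)[:, :])
a=np.full((480,640,3),60,np.uint8)
for g,c in zip(outs,((0,255,0),(0,0,255))):
    k=(g!=60).any(-1); a[k]=a[k]//2+np.array(c)//2
cv2.imwrite('pics/%s_ov.png'%tag,a)
E
python3 m1.py a
```

```text
scene tabz 0.0010648755390573195
1 px [197. 178.] 278 xy mean [ 0.56  -0.282] z pct [0.0133 0.0158 0.0184 0.0202] minrect [array([ 0.558, -0.285]), array([0.12 , 0.025]), np.float64(66.764)]
3 px [345. 192.] 256 xy mean [0.398 0.039] z pct [0.0129 0.0193 0.0206 0.0215] minrect [array([0.394, 0.036]), array([0.048, 0.043]), np.float64(35.233)]
5 px [243. 212.] 507 xy mean [ 0.588 -0.091] z pct [0.0108 0.0152 0.0175 0.0199] minrect [array([ 0.578, -0.098]), array([0.067, 0.108]), np.float64(36.103)]
6 px [319. 241.] 565 xy mean [0.564 0.098] z pct [0.0117 0.0158 0.0182 0.0206] minrect [array([0.561, 0.093]), array([0.116, 0.026]), np.float64(70.775)]
7 px [421. 269.] 874 xy mean [0.514 0.287] z pct [0.011  0.0155 0.0179 0.0206] minrect [array([0.51 , 0.283]), array([0.113, 0.07 ]), np.float64(88.698)]
side tabz 0.00034645842125335946
1 px [269. 157.] 258 xy mean [0.506 0.279] z pct [0.0111 0.0144 0.0173 0.0196] minrect [array([0.51 , 0.278]), array([0.068, 0.114]), np.float64(2.35)]
3 px [326. 184.] 281 xy mean [0.557 0.088] z pct [0.0116 0.0146 0.0179 0.0207] minrect [array([0.558, 0.088]), array([0.117, 0.025]), np.float64(70.861)]
6 px [380. 219.] 431 xy mean [ 0.579 -0.096] z pct [0.011  0.0145 0.0176 0.0209] minrect [array([ 0.573, -0.1  ]), array([0.068, 0.114]), np.float64(37.396)]
7 px [286. 224.] 260 xy mean [0.389 0.029] z pct [0.0143 0.0185 0.0201 0.0212] minrect [array([0.391, 0.032]), array([0.048, 0.043]), np.float64(54.277)]
10 px [437. 276.] 552 xy mean [ 0.552 -0.293] z pct [0.0118 0.0152 0.018  0.0212] minrect [array([ 0.555, -0.289]), array([0.115, 0.027]), np.float64(67.409)]
```

View pics/a_ov.png

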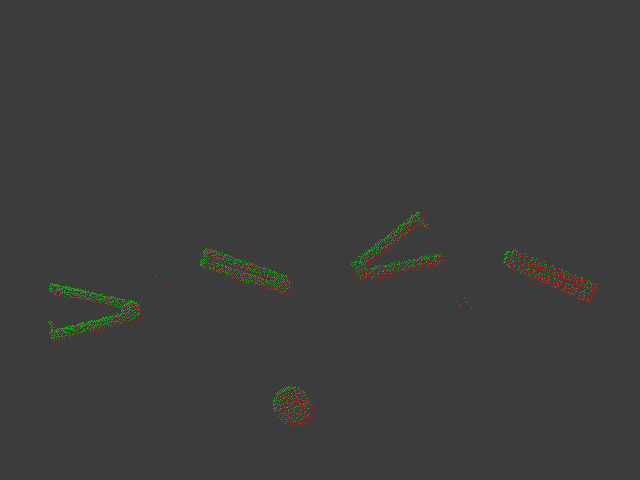

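View pics/a_o0_side.png

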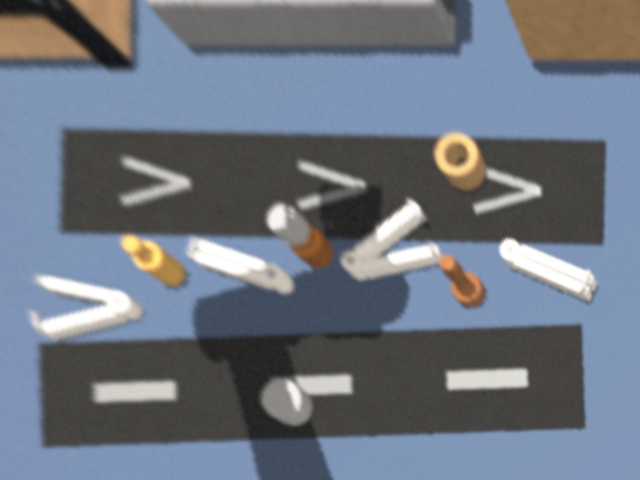

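View pics/a_o0_scene.png

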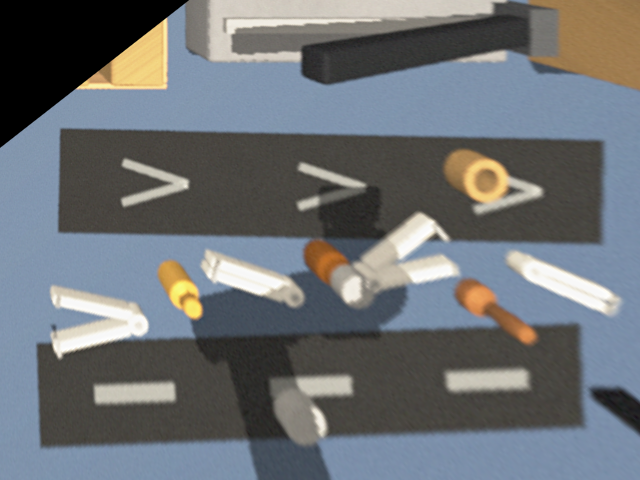

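```bash
cat >> h.py <<'E'
from scipy.spatial.transform import Rotation as R
def go(x,y,z,yaw=None):
    s=status.read_state(); Rm=R.from_rotvec(s['ee_rot']).as_matrix()
    d=np.array([x,y,z])-s['tcp_pos']; t=Rm.T@d
    cy=np.degrees(np.arctan2(-Rm[1,0],-Rm[0,0]))
    print('t %.2f tcp %s yaw %.1f op %.2f F %s'%(s['t'],np.round(s['tcp_pos'],4),cy,s['opening'],np.round(s['contact_force'],1)))
    print('tool delta',t.round(4),'spin',None if yaw is None else round(cy-yaw,1))
E
python3 - <<'E'
from h import *
go(.5565,-.287,.11,-23)
for n in ['scene','side']:
    im=snap(n); px=im['pixels']
    print(n)
im=snap('scene')['pixels'][140:310,170:480]; cv2.imwrite('pics/crop.png',cv2.resize(im,None,fx=2.5,fy=2.5,interpolation=2))
E
```

```text
t 0.35 tcp [0.6249 0.     0.2223] yaw -0.0 op 1.00 F [ 0.6 -0.5 -0.3]
tool delta [0.0683 0.1123 0.287 ] spin 23.0
scene
side
```

View pics/crop.png

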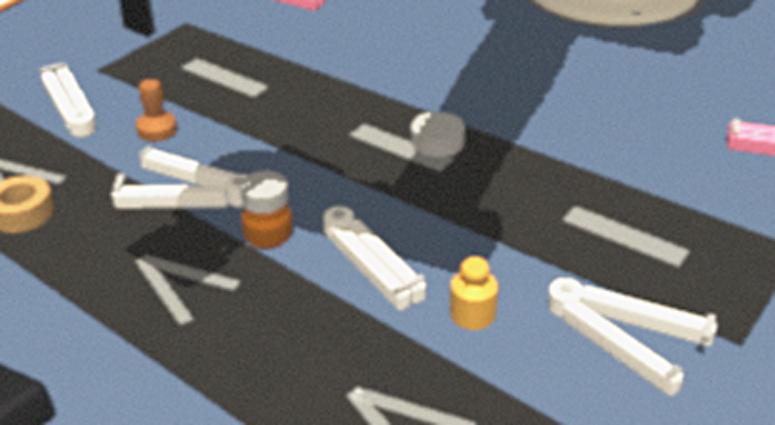

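Candidates in the scene view are the white clips at (197,180) shut, (250,213) open, (320,242) shut and (422,272) open. The pink look-alikes at (282,136) and (489,197) are excluded. The crop confirms which jaws are shut and which are open. The bar mat is near the robot and the V mat is far. I'll start with the right-hand shut clip.

Request:
drive_tool --pt "0.01 0.015 0.045 0 0.35" --pt "0.01 0.015 0.045 0 0.35" --pt "0.01 0.015 0.045 0 0.35" --pt "0.01 0.015 0.045 0 0.35" --pt "0.01 0.015 0.045 0 0.35" --grip_force 8

```text
t: 1.0
tcp_pos: [0.5793, -0.226, 0.1483]
ee_rot: [-0.003, 2.21, -2.209]
contact_force: [1.4, -0.3, 0.9]
opening: 0.679
```

Request:
drive_tool --pt "0.01 0.015 0.04 0 0.35" --pt "0 0 0 8 0.35" --pt "0 0 0 8 0.35" --pt "0 0 0 7 0.35"

```text
t: 1.4
tcp_pos: [0.5651, -0.2746, 0.1289]
ee_rot: [-0.422, -1.998, 1.993]
contact_force: [-0.4, 0.4, 0.7]
opening: 0.65
```

```bash
python3 -c "
from h import *
go(.5565,-.287,.11,-23)
snap('wrist','w1.png')"
```

```text
t 1.40 tcp [ 0.5651 -0.2746  0.1289] yaw -23.7 op 0.65 F [-0.4  0.4  0.7]
tool delta [0.0029 0.0189 0.0149] spin -0.7
```

View pics/w1.png

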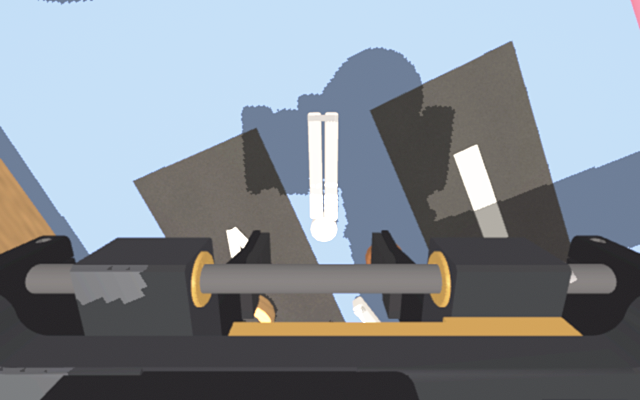

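The wrist view shows the shut clip upright at column 323, between the fingers (258–385) and parallel to them. I'll go down onto it.

Request:
drive_tool --pt "0.002 0.02 0.008 0 0.35" --pt "0.001 0.03 0.007 0 0.35" --pt "0 0.03 0 0 0.35" --pt "0 0.02 0 0 0.35"

```text
t: 1.85
tcp_pos: [0.5612, -0.2886, 0.0315]
ee_rot: [-0.43, -2.006, 2.004]
contact_force: [0.2, -0.1, -0.7]
opening: 0.655
```

```bash
python3 -c "
from h import *
go(.5565,-.287,.006,-23)"
```

```text
t 1.85 tcp [ 0.5612 -0.2886  0.0315] yaw -23.3 op 0.66 F [ 0.2 -0.1 -0.7]
tool delta [0.0054 0.0254 0.0005] spin -0.3
```

Request:
drive_tool --pt "0.002 0.015 0 0 0.35" --pt "0.001 0.009 0 0 0.35" --pt "0 0.002 0 0 0.5" --pt "0 0 0 0 0.9" --pt "0 0 0 0 0.9"

```text
t: 2.35
tcp_pos: [0.5585, -0.2869, 0.0025]
ee_rot: [-0.419, -2.009, 2.008]
contact_force: [0.1, -0.8, -1.2]
opening: 0.459
```

Request:
drive_tool --pt "0 0 0 0 0.9" --pt "0 0 0 0 0.9"

```text
t: 2.55
tcp_pos: [0.5596, -0.2871, 0.0042]
ee_rot: [-0.421, -2.01, 2.01]
contact_force: [0.0, -0.3, -1.3]
opening: 0.286
```

```bash
python3 -c "
from h import *
go(.43,-.275,.006,-10)"
```

```text
t 2.55 tcp [ 0.5596 -0.2871  0.0042] yaw -22.8 op 0.29 F [ 0.  -0.3 -1.3]
tool delta [ 0.1242 -0.0039  0.0389] spin -12.8
```

Request:
drive_tool --pt "0.015 0 0.005 0 0.9" --pt "0.022 0 0.007 0 0.9" --pt "0.022 0 0.007 0 0.9" --pt "0.022 0 0.007 0 0.9" --pt "0.022 0 0.007 0 0.9"

```text
t: 3.05
tcp_pos: [0.4539, -0.2783, 0.0043]
ee_rot: [-0.43, -2.015, 2.016]
contact_force: [0.1, -0.3, -0.5]
opening: 0.279
```

```bash
python3 -c "
from h import *
go(.428,-.245,.005,-8)"
```

```text
t 3.05 tcp [ 0.4539 -0.2783  0.0043] yaw -22.6 op 0.28 F [ 0.1 -0.3 -0.5]
tool delta [ 0.0367 -0.0016 -0.0208] spin -14.6
```

Request:
drive_tool --pt "0.013 0 -0.007 -5 0.9" --pt "0.013 0 -0.007 -5 0.9" --pt "0.01 0 -0.008 -5 0.9" --pt "0.003 0 -0.003 0 0.9" --pt "0 0 0 0 0.4"

```text
t: 3.55
tcp_pos: [0.4205, -0.2424, 0.0057]
ee_rot: [-0.17, -2.165, 2.175]
contact_force: [-0.5, -0.9, 0.1]
opening: 0.308
```

Request:
drive_tool --pt "0 0 0 0 0.4" --pt "0 0 0 0 0.4" --pt "0 -0.02 0 0 0.4" --pt "0 -0.04 0 0 0.4" --pt "0 -0.04 0 0 0.4"

```text
t: 4.05
tcp_pos: [0.417, -0.2425, 0.1041]
ee_rot: [-0.164, -2.159, 2.166]
contact_force: [1.0, -0.5, 1.0]
opening: 0.595
```

```bash
python3 -c "
from h import *
go(.5595,.0905,.11,-19)
snap('side','s2.png')"
```

```text
t 4.05 tcp [ 0.417  -0.2425  0.1041] yaw -7.5 op 0.59 F [ 1.  -0.5  1. ]
tool delta [-0.0976 -0.0047 -0.3488] spin 11.5
```

View pics/s2.png

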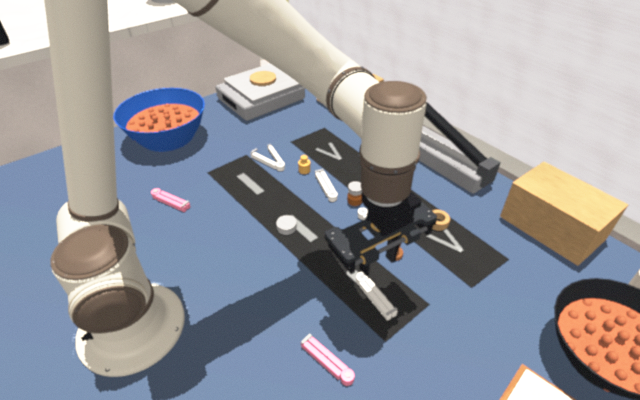

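The first shut clip lies on the bar mat in the side view, around (370,290). The next one is the left shut clip.

Request:
drive_tool --pt "-0.012 0 -0.045 0 0.4" --pt "-0.012 0 -0.045 0 0.4" --pt "-0.012 0 -0.045 0 0.4" --pt "-0.012 0 -0.045 0 0.4" --pt "-0.012 0 -0.045 0 0.4"

```text
t: 4.6
tcp_pos: [0.5178, -0.0284, 0.1174]
ee_rot: [-0.211, -2.159, 2.174]
contact_force: [1.3, -1.2, 0.1]
opening: 0.597
```

Request:
drive_tool --pt "-0.012 0 -0.045 0 0.4" --pt "-0.012 0 -0.045 0 0.4" --pt "-0.012 0 -0.03 6 0.4" --pt "0 0 0 6 0.4" --pt "0 0 0 0 0.4"

```text
t: 5.1
tcp_pos: [0.5781, 0.0966, 0.1185]
ee_rot: [-0.427, -2.048, 2.046]
contact_force: [-0.8, 0.1, 0.1]
opening: 0.596
```

```bash
python3 -c "
from h import *
go(.5595,.0905,.11,-19)
snap('wrist','w2.png')"
```

```text
t 5.10 tcp [0.5781 0.0966 0.1185] yaw -20.6 op 0.60 F [-0.8  0.1  0.1]
tool delta [0.0157 0.0076 0.0124] spin -1.6
```

View pics/w2.png

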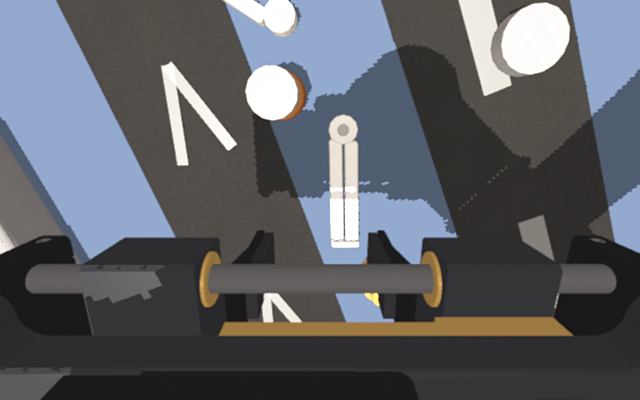

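Request:
drive_tool --pt "0.008 0.02 0.006 0 0.4" --pt "0.006 0.03 0.006 0 0.4" --pt "0.002 0.03 0 0 0.4" --pt "0 0.02 0 0 0.4"

```text
t: 5.55
tcp_pos: [0.568, 0.0883, 0.0193]
ee_rot: [-0.433, -2.063, 2.048]
contact_force: [-0.6, -0.0, 0.0]
opening: 0.597
```

```bash
python3 -c "
from h import *
go(.5595,.0905,.005,-19)"
```

```text
t 5.55 tcp [0.568  0.0883 0.0193] yaw -20.2 op 0.60 F [-0.6 -0.   0. ]
tool delta [0.0096 0.0137 0.0011] spin -1.2
```

Request:
drive_tool --pt "0.006 0.007 0 0 0.4" --pt "0.003 0.006 0 0 0.4" --pt "0 0.001 0 0 0.6" --pt "0 0 0 0 0.9" --pt "0 0 0 0 0.9"

```text
t: 6.05
tcp_pos: [0.5593, 0.0892, 0.004]
ee_rot: [-0.43, -2.062, 2.05]
contact_force: [-0.0, -0.5, 0.2]
opening: 0.411
```

Request:
drive_tool --pt "0 0 0 0 0.9" --pt "0 0 0 0 0.9"

```text
t: 6.25
tcp_pos: [0.5604, 0.0896, 0.0054]
ee_rot: [-0.433, -2.065, 2.049]
contact_force: [-0.2, -0.5, -1.2]
opening: 0.281
```

```bash
python3 -c "
from h import *
go(.43,.105,.005,-19)"
```

```text
t 6.25 tcp [0.5604 0.0896 0.0054] yaw -20.1 op 0.28 F [-0.2 -0.5 -1.2]
tool delta [ 0.1275 -0.0082  0.0303] spin -1.1
```

Request:
drive_tool --pt "0.015 -0.001 0.004 0 0.9" --pt "0.022 -0.0015 0.005 0 0.9" --pt "0.022 -0.0015 0.005 0 0.9" --pt "0.022 -0.0015 0.005 0 0.9" --pt "0.022 -0.0015 0.004 0 0.9"

```text
t: 6.75
tcp_pos: [0.4564, 0.1045, 0.0063]
ee_rot: [-0.441, -2.069, 2.046]
contact_force: [0.6, -0.5, -1.0]
opening: 0.276
```

```bash
python3 -c "
from h import *
go(.422,.165,.005,-8)"
```

```text
t 6.75 tcp [0.4564 0.1045 0.0063] yaw -20.3 op 0.28 F [ 0.6 -0.5 -1. ]
tool delta [ 0.0532 -0.0013 -0.0448] spin -12.3
```

Request:
drive_tool --pt "0.005 0 -0.016 -4 0.9" --pt "0.007 0 -0.018 -4 0.9" --pt "0.014 -0.0005 -0.014 -4 0.9" --pt "0.015 -0.0005 -0.008 0 0.9" --pt "0.008 0 0 0 0.9"

```text
t: 7.25
tcp_pos: [0.4198, 0.1702, 0.006]
ee_rot: [-0.226, -2.189, 2.179]
contact_force: [0.7, 0.8, -1.7]
opening: 0.277
```

```bash
python3 -c "
from h import *
go(.415,.165,.005,-8)"
```

```text
t 7.25 tcp [0.4198 0.1702 0.006 ] yaw -7.7 op 0.28 F [ 0.7  0.8 -1.7]
tool delta [0.0041 0.0007 0.0059] spin 0.3
```

Release this one. The left open clip is next.

Request:
drive_tool --pt "0 0 0 0 0.4" --pt "0 0 0 0 0.4" --pt "0 0 0 0 0.4" --pt "0 -0.02 0 0 0.4" --pt "0 -0.04 0 0 0.4"

```text
t: 7.75
tcp_pos: [0.4136, 0.1667, 0.0637]
ee_rot: [-0.219, -2.176, 2.184]
contact_force: [0.2, 0.3, 0.4]
opening: 0.584
```

Request:
drive_tool --pt "0 -0.045 0 0 0.6" --pt "-0.02 0 -0.03 4 0.6" --pt "-0.03 0 -0.03 4 0.6" --pt "-0.03 0 -0.03 0 0.6" --pt "0 0 0 0 0.6"

```text
t: 8.25
tcp_pos: [0.5148, 0.2393, 0.1274]
ee_rot: [-0.385, -2.118, 2.081]
contact_force: [-0.8, -0.2, 0.2]
opening: 0.402
```

```bash
python3 -c "
from h import *
go(.533,.308,.11,-15)
snap('wrist','w3.png');snap('side','s3.png')"
```

```text
t 8.25 tcp [0.5148 0.2393 0.1274] yaw -16.5 op 0.40 F [-0.8 -0.2  0.2]
tool delta [ 0.0033  0.0192 -0.0705] spin -1.5
```

View pics/w3.png

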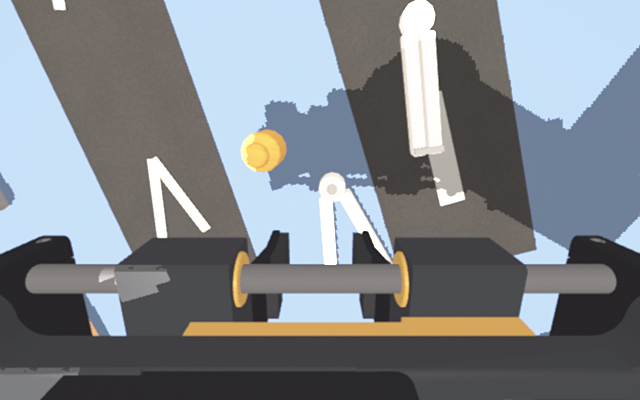

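View pics/s3.png

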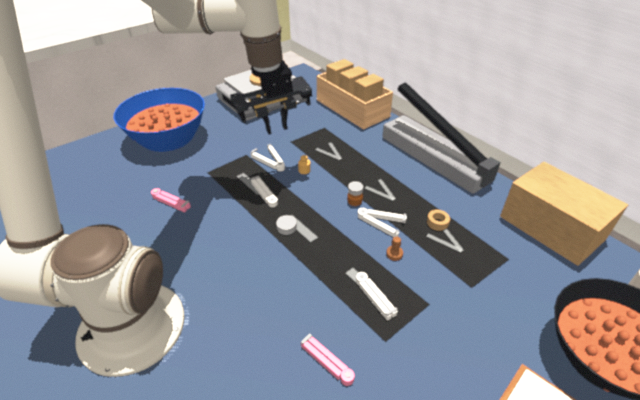

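```bash
python3 -c "
from h import *
s=status.read_state(); im=snap('wrist')
T=np.eye(4);T[:3,:3]=R.from_rotvec(s['ee_rot']).as_matrix();T[:3,3]=s['tcp_pos'];P=T@im['T_tool_cam']
for p,z in (((333,186),.018),((329,255),.016),((387,255),.016),((265,150),.045)): print(p,back(im,*p,z,pose=P).round(4))
go(0,0,0)
"; python3 m1.py b
```

```text
(333, 186) [0.5038 0.2288 0.018 ]
(329, 255) [0.5263 0.294  0.016 ]
(387, 255) [0.4731 0.3078 0.016 ]
(265, 150) [0.5445 0.18   0.045 ]
t 8.40 tcp [0.5095 0.2358 0.1257] yaw -16.5 op 0.40 F [-0.6 -0.6 -0.9]
tool delta [0.4291 0.0879 0.373 ] spin None
scene tabz 0.0012707140309377585
1 px [251. 161.] 266 xy mean [ 0.423 -0.239] z pct [0.0114 0.0153 0.018  0.0198] minrect [array([ 0.42, -0.24]), array([0.118, 0.026]), np.float64(83.08)]
3 px [345. 192.] 266 xy mean [0.398 0.039] z pct [0.0126 0.0193 0.0209 0.0215] minrect [array([0.394, 0.037]), array([0.047, 0.045]), np.float64(33.754)]
5 px [243. 212.] 515 xy mean [ 0.588 -0.091] z pct [0.0105 0.0152 0.0176 0.0204] minrect [array([ 0.579, -0.097]), array([0.068, 0.107]), np.float64(33.835)]
6 px [393. 221.] 516 xy mean [0.422 0.178] z pct [0.0119 0.0156 0.0181 0.0209] minrect [array([0.419, 0.174]), array([0.115, 0.026]), np.float64(83.685)]
8 px [421. 269.] 875 xy mean [0.514 0.287] z pct [0.0109 0.0154 0.0179 0.0208] minrect [array([0.511, 0.282]), array([0.113, 0.069]), np.float64(89.495)]
side tabz 0.00046965900899986757
1 px [269. 158.] 253 xy mean [0.506 0.279] z pct [0.0111 0.0146 0.0175 0.0199] minrect [array([0.505, 0.279]), array([0.113, 0.067]), np.float64(87.44)]
2 px [264. 190.] 292 xy mean [0.416 0.168] z pct [0.0113 0.0146 0.0172 0.0193] minrect [array([0.417, 0.169]), array([0.115, 0.025]), np.float64(83.388)]
4 px [381. 219.] 432 xy mean [ 0.58  -0.096] z pct [0.0108 0.0147 0.0175 0.0194] minrect [array([ 0.581, -0.092]), array([0.07 , 0.113]), np.float64(23.354)]
5 px [286. 224.] 268 xy mean [0.389 0.029] z pct [0.0134 0.0186 0.0204 0.0213] minrect [array([0.391, 0.031]), array([0.046, 0.044]), np.float64(23.032)]
8 px [376. 295.] 609 xy mean [ 0.416 -0.249] z pct [0.0119 0.0152 0.0178 0.0206] minrect [array([ 0.418, -0.244]), array([0.118, 0.025]), np.float64(82.632)]
```

View pics/b_ov.png

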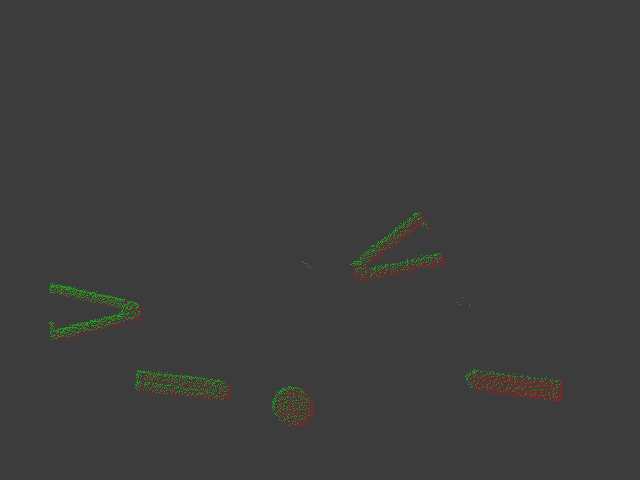

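Request:
drive_tool --pt "-0.003 0 -0.03 1 0.66" --pt "0 0.015 -0.03 0 0.66" --pt "0 0.02 -0.015 0 0.66" --pt "0 0.02 0 0 0.66" --pt "0 0 0 0 0.66"

```text
t: 9.0
tcp_pos: [0.5346, 0.3055, 0.0727]
ee_rot: [-0.395, -2.099, 2.073]
contact_force: [0.2, 0.2, -1.0]
opening: 0.341
```

```bash
python3 -c "
from h import *
go(.535,.312,.005,-15)
snap('scene','c4.png');snap('side','s4.png');
a=cv2.imread('pics/c4.png')[200:330,330:500];b=cv2.imread('pics/s4.png')[60:190,200:370]
cv2.imwrite('pics/cs4.png',cv2.resize(np.hstack([a,b]),None,fx=2.3,fy=2.3))"
```

```text
t 9.00 tcp [0.5346 0.3055 0.0727] yaw -17.5 op 0.34 F [ 0.2  0.2 -1. ]
tool delta [ 0.0062  0.0676 -0.0048] spin -2.5
```

View pics/cs4.png

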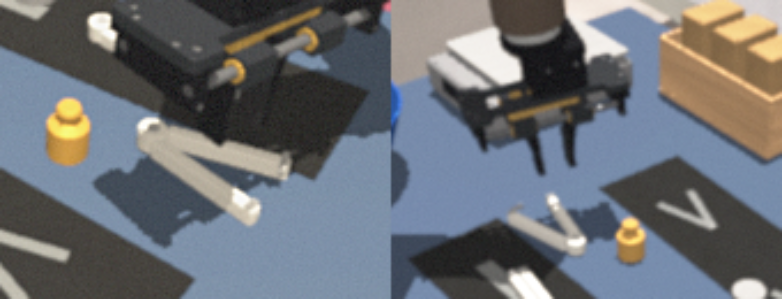

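Request:
drive_tool --pt "0.002 0.02 -0.003 -1.5 0.66" --pt "0.002 0.018 -0.002 -1 0.66" --pt "0 0 0 0 0.66"

```text
t: 9.4
tcp_pos: [0.5384, 0.3134, 0.0426]
ee_rot: [-0.363, -2.14, 2.094]
contact_force: [-0.0, -1.3, -0.3]
opening: 0.342
```

```bash
python3 -c "
from h import *
go(.535,.312,.005,-15)
s=status.read_state();print(R.from_rotvec(s['ee_rot']).as_matrix().round(3))
snap('scene','c5.png');snap('side','s5.png');
a=cv2.imread('pics/c5.png')[200:330,330:500];b=cv2.imread('pics/s5.png')[60:190,200:370]
cv2.imwrite('pics/cs5.png',cv2.resize(np.hstack([a,b]),None,fx=2.3,fy=2.3,interpolation=2))"
```

```text
t 9.40 tcp [0.5384 0.3134 0.0426] yaw -14.9 op 0.34 F [-0.  -1.3 -0.3]
tool delta [0.0059 0.0372 0.0034] spin 0.1
[[-0.963  0.083 -0.255]
 [ 0.257  0.011 -0.966]
 [-0.077 -0.996 -0.032]]
```

View pics/cs5.png

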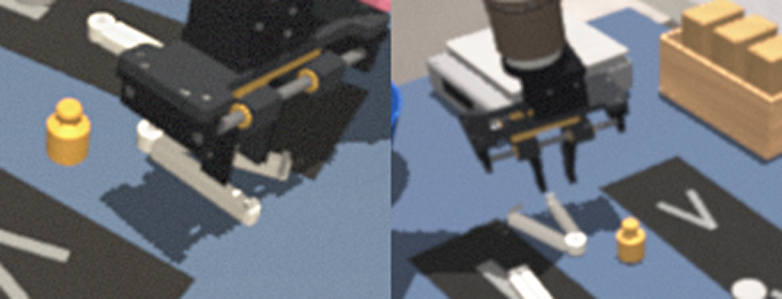

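Request:
drive_tool --pt "0.004 0.015 0.002 0 0.66" --pt "0.002 0.014 0.001 0 0.66" --pt "0 0 0 0 0.66"

```text
t: 9.8
tcp_pos: [0.5382, 0.315, 0.021]
ee_rot: [-0.375, -2.155, 2.086]
contact_force: [-0.1, 0.5, -0.0]
opening: 0.34
```

```bash
python3 -c "
from h import *
go(.535,.312,.006,-15)
snap('scene','c6.png');snap('side','s6.png');
a=cv2.imread('pics/c6.png')[200:330,330:500];b=cv2.imread('pics/s6.png')[60:190,200:370]
cv2.imwrite('pics/cs6.png',cv2.resize(np.hstack([a,b]),None,fx=2.3,fy=2.3,interpolation=2))"
```

```text
t 9.80 tcp [0.5382 0.315  0.021 ] yaw -15.0 op 0.34 F [-0.1  0.5 -0. ]
tool delta [0.0036 0.0145 0.0044] spin -0.0
```

View pics/cs6.png

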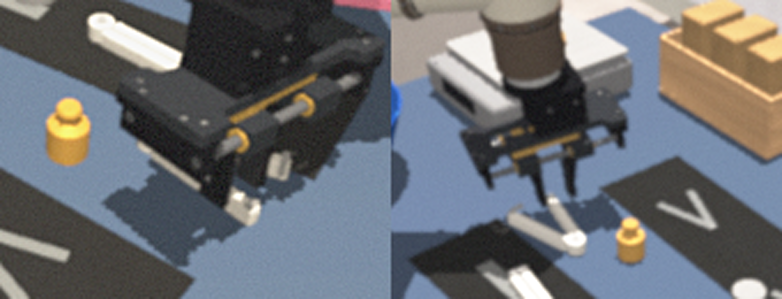

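Both views show the fingers straddling the far jaw near its tip. I'll go down the last bit and grip.

Request:
drive_tool --pt "0.002 0.01 0.002 0 0.66" --pt "0.001 0.005 0.001 0 0.66" --pt "0 0 0 0 0.75" --pt "0 0 0 0 0.95" --pt "0 0 0 0 0.95"

```text
t: 10.4
tcp_pos: [0.5384, 0.3152, 0.0091]
ee_rot: [-0.38, -2.163, 2.082]
contact_force: [-0.8, -0.2, -0.2]
opening: 0.152
```

```bash
python3 -c "
from h import *
go(.605,.312,.006,-15)
"
```

```text
t 10.40 tcp [0.5384 0.3152 0.0091] yaw -15.0 op 0.15 F [-0.8 -0.2 -0.2]
tool delta [-0.0646  0.0096 -0.0138] spin -0.0
```

Request:
drive_tool --pt "0 0.001 0 0 0.95" --pt "-0.01 0.002 -0.002 0 0.95" --pt "-0.018 0.002 -0.004 0 0.95" --pt "-0.018 0.002 -0.004 0 0.95" --pt "-0.018 0.002 -0.004 0 0.95"

```text
t: 10.9
tcp_pos: [0.6032, 0.313, 0.0093]
ee_rot: [-0.375, -2.163, 2.084]
contact_force: [-0.1, -0.0, 0.3]
opening: 0.131
```

```bash
python3 -c "
from h import *
go(.66,.29,.006,-15)
snap('scene','c7.png');snap('side','s7.png');
a=cv2.imread('pics/c7.png')[200:360,300:500];b=cv2.imread('pics/s7.png')[60:220,200:400]
cv2.imwrite('pics/cs7.png',cv2.resize(np.hstack([a,b]),None,fx=2,fy=2,interpolation=2))"
```

```text
t 10.90 tcp [0.6032 0.313  0.0093] yaw -14.8 op 0.13 F [-0.1 -0.   0.3]
tool delta [-0.0603  0.0083  0.0081] spin 0.2
```

View pics/cs7.png

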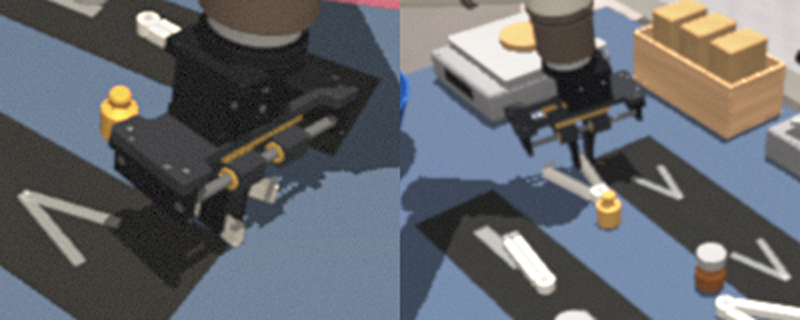

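Request:
drive_tool --pt "-0.02 0.002 -0.003 0 0.95" --pt "-0.02 0.002 -0.003 0 0.95" --pt "-0.02 0.002 0.002 0 0.95" --pt "-0.018 0.002 0.008 0 0.95" --pt "-0.01 0.001 0.015 0 0.95"

```text
t: 11.5
tcp_pos: [0.6848, 0.2759, 0.0089]
ee_rot: [-0.375, -2.17, 2.082]
contact_force: [-1.0, 2.9, 3.4]
opening: 0.127
```

```bash
python3 -c "
from h import *
go(.699,.278,.008,-15)
"
```

```text
t 11.50 tcp [0.6848 0.2759 0.0089] yaw -14.7 op 0.13 F [-1.   2.9  3.4]
tool delta [-0.013   0.0024 -0.0055] spin 0.3
```

Request:
drive_tool --pt "-0.012 0.001 -0.002 0 0.95" --pt "0 0 0 0 0.66" --pt "0 0 0 0 0.66" --pt "0 0 0 0 0.66"

```text
t: 11.9
tcp_pos: [0.6937, 0.2703, 0.0082]
ee_rot: [-0.373, -2.163, 2.081]
contact_force: [-0.6, 0.4, 0.8]
opening: 0.299
```

```bash
python3 -c "
from h import *
go(.699,.278,.008,-15)
snap('scene','c8.png');snap('side','s8.png');
a=cv2.imread('pics/c8.png')[200:360,250:450];b=cv2.imread('pics/s8.png')[60:220,200:400]
cv2.imwrite('pics/cs8.png',cv2.resize(np.hstack([a,b]),None,fx=2,fy=2,interpolation=2))"
```

```text
t 11.90 tcp [0.6937 0.2703 0.0082] yaw -14.9 op 0.30 F [-0.6  0.4  0.8]
tool delta [-0.0031  0.0009 -0.0087] spin 0.1
```

View pics/cs8.png

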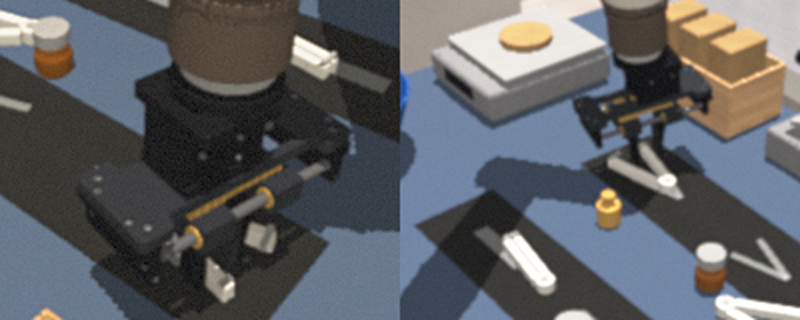

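Request:
drive_tool --pt "-0.001 -0.01 0 0 0.66" --pt "-0.002 -0.02 -0.001 0 0.66" --pt "-0.003 -0.03 -0.001 0 0.66" --pt "-0.003 -0.04 -0.001 0 0.66" --pt "0 0 0 0 0.66"

```text
t: 12.5
tcp_pos: [0.6919, 0.2691, 0.1132]
ee_rot: [-0.368, -2.161, 2.085]
contact_force: [-0.1, 0.5, 0.5]
opening: 0.341
```

```bash
python3 -c "
from h import *
go(.574,-.125,.11,9)
"
```

```text
t 12.50 tcp [0.6919 0.2691 0.1132] yaw -14.7 op 0.34 F [-0.1  0.5  0.5]
tool delta [ 0.0142 -0.0172  0.4108] spin -23.7
```

Request:
drive_tool --pt "0.002 -0.002 0.045 0 0.66" --pt "0.002 -0.002 0.045 0 0.66" --pt "0.002 -0.002 0.045 0 0.66" --pt "0.002 -0.002 0.045 0 0.66" --pt "0.002 -0.002 0.045 0 0.66"

```text
t: 13.0
tcp_pos: [0.6254, 0.0548, 0.1157]
ee_rot: [-0.367, -2.178, 2.089]
contact_force: [0.1, -0.4, 0.2]
opening: 0.34
```

Request:
drive_tool --pt "0.002 -0.002 0.045 0 0.66" --pt "0.002 -0.002 0.045 0 0.66" --pt "0 0 0.03 -8 0.66" --pt "0 0 0 -8 0.66" --pt "0 0 0 -8 0.66"

```text
t: 13.5
tcp_pos: [0.5875, -0.0699, 0.1165]
ee_rot: [-0.08, 2.093, -2.053]
contact_force: [-0.2, -0.4, 0.5]
opening: 0.342
```

```bash
python3 -c "
from h import *
go(.574,-.125,.11,9)
snap('wrist','w9.png')"; python3 m1.py c
```

```text
t 13.50 tcp [ 0.5875 -0.0699  0.1165] yaw 10.6 op 0.34 F [-0.2 -0.4  0.5]
tool delta [0.024  0.0035 0.0517] spin 1.6
scene tabz 0.001200590117141631
2 px [261. 166.] 94 xy mean [ 0.426 -0.2  ] z pct [0.0114 0.0157 0.0178 0.02  ] minrect [array([ 0.424, -0.208]), array([0.052, 0.024]), np.float64(76.271)]
4 px [345. 192.] 256 xy mean [0.398 0.04 ] z pct [0.0126 0.0194 0.0208 0.022 ] minrect [array([0.395, 0.038]), array([0.046, 0.045]), np.float64(21.592)]
6 px [242. 212.] 515 xy mean [ 0.588 -0.091] z pct [0.0105 0.0151 0.0174 0.0203] minrect [array([ 0.583, -0.092]), array([0.067, 0.106]), np.float64(26.072)]
7 px [393. 221.] 522 xy mean [0.422 0.178] z pct [0.0114 0.0155 0.0181 0.0208] minrect [array([0.419, 0.173]), array([0.116, 0.025]), np.float64(83.079)]
10 px [349. 314.] 1108 xy mean [0.673 0.245] z pct [0.0115 0.0158 0.0182 0.0207] minrect [array([0.67 , 0.241]), array([0.113, 0.07 ]), np.float64(86.618)]
side tabz 0.001087146448180032
1 px [323. 144.] 234 xy mean [0.666 0.236] z pct [0.0104 0.0144 0.0173 0.019 ] minrect [array([0.66 , 0.242]), array([0.116, 0.067]), np.float64(75.795)]
3 px [264. 190.] 294 xy mean [0.416 0.168] z pct [0.0114 0.0148 0.0175 0.02  ] minrect [array([0.416, 0.169]), array([0.117, 0.025]), np.float64(83.235)]
5 px [381. 219.] 436 xy mean [ 0.58  -0.096] z pct [0.0109 0.0146 0.0174 0.0205] minrect [array([ 0.579, -0.092]), array([0.066, 0.113]), np.float64(24.868)]
6 px [286. 224.] 261 xy mean [0.389 0.029] z pct [0.0144 0.0186 0.0205 0.0221] minrect [array([0.392, 0.032]), array([0.046, 0.043]), np.float64(55.467)]
9 px [376. 295.] 601 xy mean [ 0.416 -0.249] z pct [0.0124 0.0151 0.0176 0.0207] minrect [array([ 0.418, -0.244]), array([0.115, 0.025]), np.float64(82.853)]
```

View pics/w9.png

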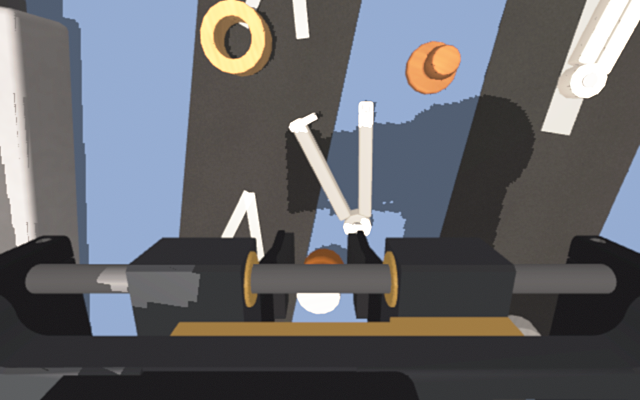

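View pics/c_ov.png

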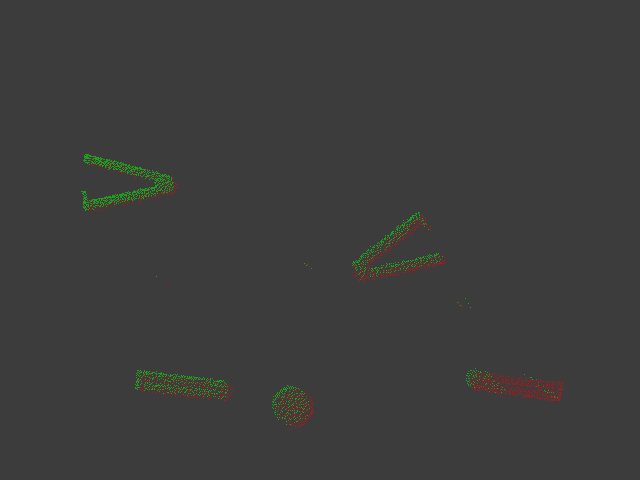

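```bash
python3 -c "
from h import *
s=status.read_state(); im=snap('wrist','w10.png')
T=np.eye(4);T[:3,:3]=R.from_rotvec(s['ee_rot']).as_matrix();T[:3,3]=s['tcp_pos'];P=T@im['T_tool_cam']
go(.573,-.13,.05,9); print(T.round(3))
for p,z in (((357,226),.018),((366,110),.016),((366,160),.016),((297,126),.016),((432,68),.0),((319,300),.05)): print(p,back(im,*p,z,pose=P).round(4))
"
```

```text
t 13.70 tcp [ 0.588  -0.0686  0.1162] yaw 10.2 op 0.34 F [-0.4  0.2  0.4]
tool delta [0.0327 0.0624 0.0584] spin 1.2
[[-0.978  0.106  0.178  0.588]
 [-0.176  0.029 -0.984 -0.069]
 [-0.109 -0.994 -0.01   0.116]
 [ 0.     0.     0.     1.   ]]
(357, 226) [ 0.5613 -0.0501  0.018 ]
(366, 110) [ 0.5749 -0.1476  0.016 ]
(366, 160) [ 0.5662 -0.1084  0.016 ]
(297, 126) [ 0.6279 -0.125   0.016 ]
(432, 68) [ 0.5299 -0.1885  0.    ]
(319, 300) [0.5811 0.0101 0.05  ]
```

View pics/w10.png

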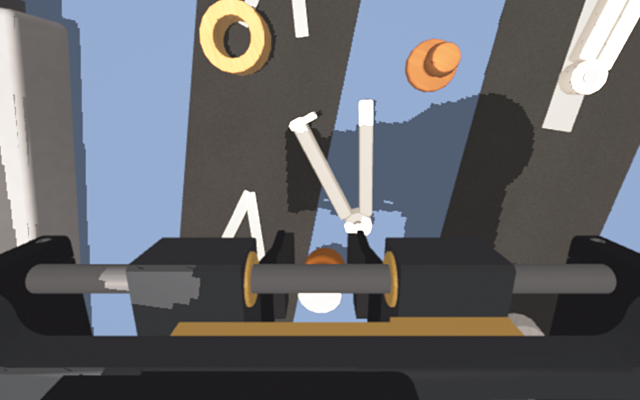

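Request:
drive_tool --pt "0.01 0.01 0.02 1 0.66" --pt "0.01 0.02 0.02 0 0.66" --pt "0.008 0.02 0.015 0 0.66" --pt "0.004 0.015 0.003 0 0.66" --pt "0 0 0 0 0.66"

```text
t: 14.2
tcp_pos: [0.5752, -0.1277, 0.0471]
ee_rot: [-0.043, 2.111, -2.065]
contact_force: [0.4, 0.3, 0.1]
opening: 0.341
```

```bash
python3 -c "
from h import *
go(.572,-.131,.008,9)
snap('scene','c11.png');snap('side','s11.png');
a=cv2.imread('pics/c11.png')[120:280,150:350];b=cv2.imread('pics/s11.png')[140:300,300:500]
cv2.imwrite('pics/cs11.png',cv2.resize(np.hstack([a,b]),None,fx=2,fy=2,interpolation=2))"
```

```text
t 14.20 tcp [ 0.5752 -0.1277  0.0471] yaw 8.8 op 0.34 F [0.4 0.3 0.1]
tool delta [0.0081 0.0384 0.0033] spin -0.2
```

View pics/cs11.png

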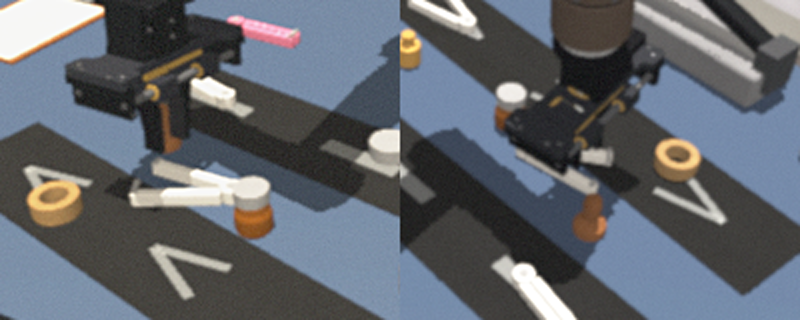

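Request:
drive_tool --pt "0.004 0.014 0.002 0 0.66" --pt "0.003 0.011 0.001 0 0.66" --pt "0 0 0 0 0.66"

```text
t: 14.6
tcp_pos: [0.5774, -0.1289, 0.0268]
ee_rot: [-0.034, 2.101, -2.059]
contact_force: [-0.6, -0.6, 0.0]
opening: 0.342
```

```bash
python3 -c "
from h import *
go(.572,-.131,.008,9)
snap('scene','c12.png');snap('side','s12.png');
a=cv2.imread('pics/c12.png')[120:280,150:350];b=cv2.imread('pics/s12.png')[140:300,300:500]
cv2.imwrite('pics/cs12.png',cv2.resize(np.hstack([a,b]),None,fx=2,fy=2,interpolation=2))"
```

```text
t 14.60 tcp [ 0.5774 -0.1289  0.0268] yaw 9.0 op 0.34 F [-0.6 -0.6  0. ]
tool delta [0.008  0.0179 0.0014] spin 0.0
```

View pics/cs12.png

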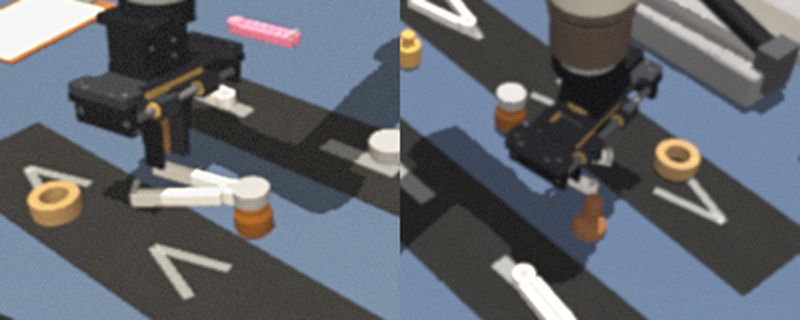

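Request:
drive_tool --pt "0.006 0.004 0.001 0 0.66" --pt "0.003 0.008 0 0 0.66" --pt "0.001 0.005 0 0 0.66" --pt "0 0 0 0 0.66"

```text
t: 15.1
tcp_pos: [0.5715, -0.1309, 0.0103]
ee_rot: [-0.029, 2.097, -2.056]
contact_force: [-0.0, -0.4, -0.2]
opening: 0.338
```

```bash
python3 -c "
from h import *
go(.572,-.131,.008,9)
snap('scene','c13.png');snap('side','s13.png');
a=cv2.imread('pics/c13.png')[140:260,170:320];b=cv2.imread('pics/s13.png')[140:260,320:470]
cv2.imwrite('pics/cs13.png',cv2.resize(np.hstack([a,b]),None,fx=2.6,fy=2.6,interpolation=2))"
```

```text
t 15.10 tcp [ 0.5715 -0.1309  0.0103] yaw 9.1 op 0.34 F [-0.  -0.4 -0.2]
tool delta [-0.0002  0.0023  0.0002] spin 0.1
```

View pics/cs13.png

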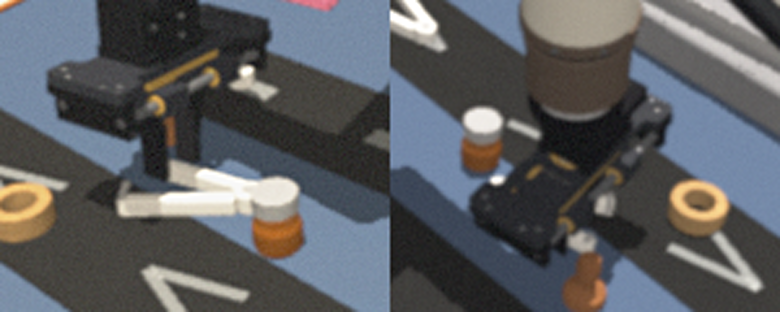

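Scene view: one finger stands inside the V and the jaw runs between the fingers. Forces are near zero. Closing.

Request:
drive_tool --pt "0 0.003 0 0 0.75" --pt "0 0 0 0 0.95" --pt "0 0 0 0 0.95" --pt "0 0 0 0 0.95"

```text
t: 15.6
tcp_pos: [0.5732, -0.1309, 0.0081]
ee_rot: [-0.027, 2.095, -2.055]
contact_force: [-0.6, -0.2, 0.3]
opening: 0.135
```

```bash
python3 -c "
from h import *
go(.645,-.131,.008,9)
"
```

```text
t 15.60 tcp [ 0.5732 -0.1309  0.0081] yaw 9.1 op 0.13 F [-0.6 -0.2  0.3]
tool delta [-0.0702  0.0095  0.0116] spin 0.1
```

Request:
drive_tool --pt "-0.01 0.001 0.002 0 0.95" --pt "-0.017 0.0025 0.003 0 0.95" --pt "-0.018 0.0025 0.003 0 0.95" --pt "-0.018 0.0025 0.002 0 0.95" --pt "-0.008 0.001 -0.006 0 0.95"

```text
t: 16.1
tcp_pos: [0.6472, -0.1241, 0.0082]
ee_rot: [-0.028, 2.096, -2.057]
contact_force: [-0.4, -1.1, -1.3]
opening: 0.131
```

```bash
python3 -c "
from h import *
go(.645,-.115,.008,9)
snap('scene','c14.png');snap('side','s14.png');
a=cv2.imread('pics/c14.png')[140:260,150:300];b=cv2.imread('pics/s14.png')[140:260,320:470]
cv2.imwrite('pics/cs14.png',cv2.resize(np.hstack([a,b]),None,fx=2.6,fy=2.6,interpolation=2))"
```

```text
t 16.10 tcp [ 0.6472 -0.1241  0.0082] yaw 9.1 op 0.13 F [-0.4 -1.1 -1.3]
tool delta [ 0.0008  0.0002 -0.0093] spin 0.1
```

View pics/cs14.png

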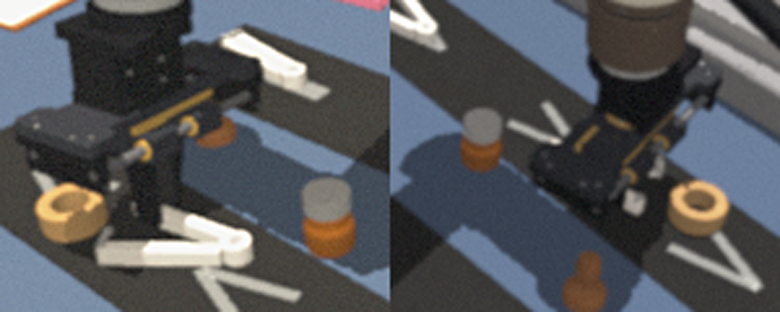

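Request:
drive_tool --pt "0 0 0 0 0.66" --pt "0 0 0 0 0.66" --pt "0 0 0 0 0.66" --pt "-0.001 -0.01 0 0 0.66" --pt "-0.002 -0.02 0 0 0.66"

```text
t: 16.7
tcp_pos: [0.6407, -0.1228, 0.0363]
ee_rot: [-0.039, 2.102, -2.059]
contact_force: [0.5, -0.9, 0.4]
opening: 0.336
```

Request:
drive_tool --pt "-0.004 -0.04 0 0 0.66" --pt "-0.004 -0.045 0 0 0.66" --pt "-0.004 -0.045 0 0 0.66" --pt "0 -0.045 0 0 0.66" --pt "0 0 0 0 0.66"

```text
t: 17.2
tcp_pos: [0.6302, -0.1278, 0.2248]
ee_rot: [-0.033, 2.097, -2.059]
contact_force: [-0.6, -0.3, 1.0]
opening: 0.339
```

```bash
python3 m1.py d; python3 -c "
from h import *
go(0,0,0); snap('scene','c15.png')"
```

```text
scene tabz 0.0009396158489904938
1 px [251. 161.] 270 xy mean [ 0.423 -0.239] z pct [0.0112 0.0155 0.0183 0.0208] minrect [array([ 0.422, -0.24 ]), array([0.117, 0.025]), np.float64(81.601)]
2 px [345. 192.] 260 xy mean [0.398 0.039] z pct [0.0127 0.0194 0.0208 0.022 ] minrect [array([0.394, 0.037]), array([0.047, 0.045]), np.float64(33.105)]
3 px [393. 221.] 518 xy mean [0.422 0.178] z pct [0.0119 0.0155 0.0183 0.0206] minrect [array([0.419, 0.174]), array([0.116, 0.027]), np.float64(83.991)]
5 px [219. 231.] 616 xy mean [ 0.661 -0.08 ] z pct [0.0107 0.0153 0.0179 0.0201] minrect [array([ 0.65 , -0.088]), array([0.066, 0.114]), np.float64(34.879)]
8 px [349. 314.] 1115 xy mean [0.673 0.245] z pct [0.0113 0.0157 0.0182 0.0207] minrect [array([0.682, 0.246]), array([0.069, 0.115]), np.float64(11.914)]
side tabz 0.0005493467082599013
1 px [323. 144.] 237 xy mean [0.665 0.236] z pct [0.0111 0.0145 0.0173 0.0196] minrect [array([0.66 , 0.241]), array([0.118, 0.067]), np.float64(76.331)]
3 px [264. 190.] 295 xy mean [0.416 0.168] z pct [0.0115 0.0149 0.0179 0.0199] minrect [array([0.416, 0.17 ]), array([0.117, 0.026]), np.float64(83.78)]
6 px [400. 204.] 401 xy mean [ 0.654 -0.089] z pct [0.0107 0.0148 0.0178 0.0207] minrect [array([ 0.656, -0.084]), array([0.07 , 0.112]), np.float64(20.384)]
7 px [286. 224.] 269 xy mean [0.389 0.029] z pct [0.0135 0.0185 0.0201 0.0218] minrect [array([0.39 , 0.032]), array([0.048, 0.045]), np.float64(54.655)]
8 px [376. 295.] 607 xy mean [ 0.416 -0.249] z pct [0.012  0.0149 0.0176 0.0205] minrect [array([ 0.418, -0.244]), array([0.117, 0.025]), np.float64(82.85)]
t 17.30 tcp [ 0.6273 -0.1269  0.2181] yaw 9.0 op 0.34 F [-0.   0.9 -0.9]
tool delta [ 0.6212  0.1489 -0.2216] spin None
```

View pics/d_o0_side.png

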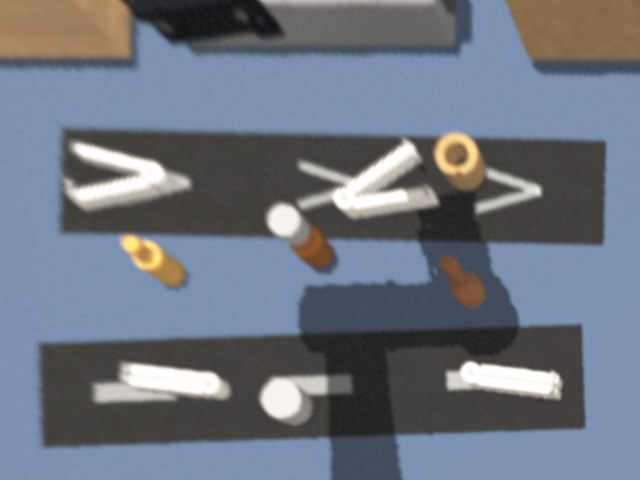

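View pics/d_o0_scene.png

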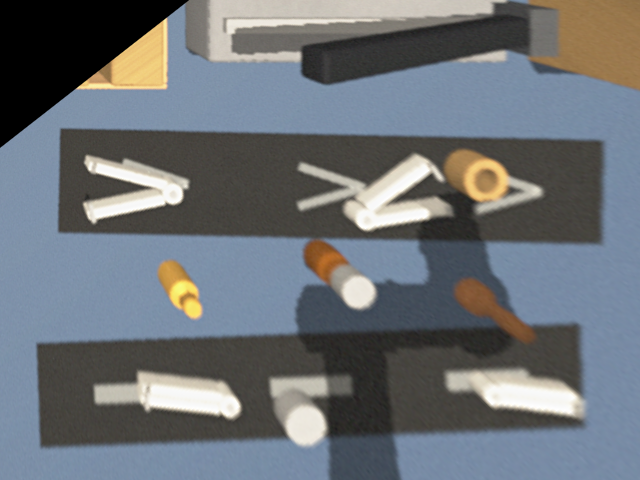

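```bash
python3 -c "
from workcell import workorder
print(workorder.sign_off())"
```

```text
the job is handed in; nothing more can be done
None
```

All four clips are on their mats, and I handed the job in at about 17 s on the clock (limit 64 s). The sign-off gave no verdict. I gripped each clip lightly at table height and dragged it flat: the shut ones across both jaws, the open ones by one jaw.

**Last checks, from the scene and side cameras:**
- **Shut clips:** they lie on the near bar mat, centred at about (0.42, 0.17) and (0.42, -0.24), and are still a bar about 25 mm wide.
- **Open clips:** they lie on the far V mat, centred at about (0.67, 0.24) and (0.66, -0.085), and are still a V about 68 mm wide.
- **Bystanders:** the weight, jar, stamp and tape show no visible shift in the table-plane views. The disc's measured position repeats within 1 mm.
- **Edge margin:** every clip is more than about 20 mm inside its mat's edge.
- **Robot:** the gripper was raised clear to 0.22 m, touching nothing.

**Disagreements:** the two cameras differ by about 3–10 mm on some clip positions, which is well inside the margins. The tool also drifted to about 6° of tilt while I worked, with no visible effect on the clips.

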